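# Tighten the loose wing nut of the bread-slicing guide

## Robot

A 6-joint arm with a two-finger parallel gripper is mounted at the origin on a cart in front of the work surface, level with it; the furniture and walls round the work are solid. World frame = base frame: x ahead of the robot, y to its left, z up, the work surface at z = 0. Lengths are in m, angles in rad, forces in N, time in s.
With the tool pointing down it reaches from about 0.25 to 0.725 m from the base axis. Payload 4 kg.
Tool frame: the origin (TCP) lies at the very end of the fingers, on their centre line; the grasp point (between the pads) lies 19 mm behind it; z points along the fingers, y is the line along which they close (so a half turn about z gives the same grasp; the last joint's range is limited). The gripper opens to 85 mm and grips with 20 to 120 N. Pads are 22 mm wide; open, the fingers measure 114 mm over their backs; the gripper's body (76 mm by 85 mm) begins 54 mm behind the grasp point. The pads swing forward as they close: fully open they stand 13 mm farther back than shut.
Start: joints at [1.251, 0.241, 0.005, 1.335, 0, 1.571], TCP at [0.157, 0.475, 0.231] pointing down, gripper open.
Joint ranges: [-2.72, 2.72], [-1.05, 1.87], [-1.09, 1.28], [-1.99, 2.15], [-1.42, 1.44], [-3.14, 3.14]. Speed limits (rad/s): [2.79, 2.79, 3.14, 3.14, 3.14, 3.14].

## Interface

Orientations are given as a unit quaternion [x, y, z, w].
In Python, from workcell import bot, vision, workorder, boxes_of gives the robot as it stands.
- The arm moves only by the tool send_rows, never from a script. Its argument "motion" is text: rows parted by semicolons, each of 5 numbers parted by spaces: the closure, from -1 (fully open) to 1 (shut), so that 0 is half open, then the shift along the tool's x, y, z in cm, then the turn about the tool's z in rad. In form: claw x y z twist; .... A call has 1 to 5 rows; each row is the pose to reach, as a shift and turn from the pose commanded when the call began, along the tool's axes at that moment; what a row does not reach only later rows make up. A row lasts 1/10 s, in which the tool goes at most 50 mm and 8.59 degrees, less where a joint would pass 70% of its speed; a pose out of reach is approached as far as the arm can. A call with a gripper value outside its range is refused whole. The fingers move at their own pace and stop on an object; the grip force is fixed at half the most. Time passes only in rows, so rows that repeat a pose let the fingers close. It gives the time, the measured TCP pose, the force, the opening and the grip force at its end, in the units of the state.
- bot.get_obs(): the state, without advancing time (a new reading comes with each control period).
- vision.camera(name): name is "side" or "top" or "wrist"; returns the picture (420x560x3 uint8, red, green, blue); there is no depth.
- vision.camera_model(name): a dict with "fov_y" (degrees; the focal length in pixels is half the picture's height over the tangent of half this angle, whatever the lens; pixels are square), "cx", "cy" (the principal point, pixels), "k1" (the pictures are not rectified: a ray, as slopes to the right and down, at radius r is drawn at 1 + k1 r^2 times it, then the intrinsics apply), "world_from_camera" (4x4, takes a point from camera to world coordinates); the wrist camera has in their place "hand_eye" (4x4, takes a point from camera to tool coordinates, whose origin is the TCP and whose axes are the flange's). Camera axes: x right, y down, z forward; pixel columns grow to the right and rows downward; lengths in m; the calibration is good to about 2 mm. A picture is of the moment at which its call begins: read the wrist's pose just before it. camera_model takes no time and is no camera call.
- workorder.job_done(): hands the job in; it is judged then, once.
Trained networks look in the newest picture that a camera, given by its name, has taken for a name from the list of things; names that differ only in an ending like _2 or _b are one class to them, and where a whole thing is asked for, a point or a joint stands for the part that bears it (a point fixed in the world has none). Each returns a list of dicts, best first, with "conf" (0 to 1); they miss things now and then, are a little off and sometimes report something else, mostly with a low value. They report only what shows in the picture. A call takes as long as a camera call.
- boxes_of(camera, target): "rect" ([centre column, centre row, width, height] in pixels, round what is visible of it).
The state is a dict: "clock": time; "joint_pos": joint angles; "joint_vel": joint speeds; "tau": joint torques, N m; "eef_pos": TCP position; "tool_rot": TCP orientation; "ft_force": force on the tool from outside, world axes, zero at the start; "ft_torque": the same for the moment, N m; "grip_width": finger opening in m; "grasp_force": force on a finger pad.
Only numpy, scipy, OpenCV 4.12 (cv2) and the standard library are available. Lean on these libraries where they do the work, as an engineer would, in place of code of your own. Each camera call takes 0.05 s, during which the arm holds its last target. There are 200 camera calls.

## Task

One of the two wing nuts that hold the stop fence of the bread-slicing guide has worked loose and stands raised on its bolt. Push its wings round clockwise (seen from above) with the shut fingertips, stroke after stroke, until the nut is screwed fully home on its washer; do not pinch it between the fingers and do not force it. Leave the tight nut as it is, and do not lift or shift the other things on the table and the guide.

Things in the scene. Friction and masses are not known exactly. Their poses are not given: they have to be found in the camera images.
- raised_nut (a joint): turn of the raised wing nut, rad: 0 = screwed home on its washer (a firm stop), positive = unscrewed (anticlockwise from above). Starts at 7 to 8.8. It sinks 8 mm per clockwise turn, so it starts 9 to 11 mm up. It stays where it is left and needs about 0.02 N m (1 N at the wings) to turn. The wings may point any way when home
- raised_nut_mid (a point): on the vertical axis of the raised wing nut, 16 mm above its underside, moving with it; its x axis runs along the wings. Steel; hub 18 mm across, 14 mm high; two opposite upright wings 6 mm thick reach 30 mm from the axis, from 6 mm to 26 mm above the underside. The fixed 8 mm bolt ends 58 mm above the table. Screwed home, the nut's underside is 26 mm above the table
- tight_nut (a joint): turn of the other, identical wing nut, already screwed home: 0 = home, positive = unscrewed. To be left alone
- tight_nut_mid (a point): the same point on the other, tight wing nut, whose underside is on its washer 26 mm above the table
- guide: bread-slicing guide, fixed: wooden board 180 (x) x 240 (y) x 18 mm, origin under its centre, x away from the robot. Upright stop fence along y, 200 x 12 mm, centred at x = 0, top 85 mm up; behind it slatted cheeks 80 mm high. On its robot side a flat metal foot (x -66 to 0 mm, top 24 mm up) carries the nuts
- fence_face (a point): middle of the fence's upright face on the robot's side, 50 mm above the table; axes as the guide's. The nuts' axes stand 34 mm in front of this face and 70 mm to its left and right (which of them is the raised one varies), so a finger can push a wing round the robot's side of a nut but not between nut and fence
- mug: white mug with a handle, 86x120x98 mm, left side of the table; bystander, origin under its centre
- bottle: slim bottle with a nozzle, 37x63x190 mm, back of the table; bystander, origin under its centre
- spice_jar: spice jar, 46 mm wide, 108 mm high, back of the table; bystander, origin under its centre
- salt_shaker: glass salt shaker, 44 mm wide, 90 mm high, back of the table; bystander, origin under its centre
- glass: upturned drinking glass, 77 mm wide, 89 mm high, front right; bystander, origin under its centre
- spoon: steel teaspoon lying to the right of the guide, 134x27x12 mm; bystander, origin under its centre
- timer: round kitchen timer, 70 mm wide, 42 mm high, front left; bystander, origin under its centre
- peg: wooden bag peg lying on the fence foot between the two nuts, pointing at the fence, 72x15x12 mm; bystander, origin under its centre

How it is judged:
On the way:
1. the raised nut is about half way down (value of joint raised_nut below 3.8 rad).
At the end, for the whole second after the job is handed in: the raised nut is within 0.25 rad (0.3 mm) of fully home, the tight nut is within 0.25 rad of home, every loose bystander within 30 mm of where it stood (value of joint each of raised_nut, tight_nut below 0.25 rad and distance of each of mug, bottle, spice_jar, salt_shaker, glass, spoon, timer, peg from where it was at the start of the episode below 0.03 m); the robot touches nothing.
It fails at once if a nut is forced (more than 40 N on it) (contact force between the fingers and raised_nut above 40 N or contact force between the fingers and tight_nut above 40 N).
It fails at once if the raised nut or its wing is pinched or straddled between the fingers while they touch it (contact force between the fingers and raised_nut above 0.3 N and x of the grasp point in the frame of raised_nut_mid between -0.032 and 0.032 m and y of the grasp point in the frame of raised_nut_mid between -0.006 and 0.006 m and z of the grasp point in the frame of raised_nut_mid between -0.03 and 0.022 m).
It fails at once if the tight nut is unscrewed by more than 0.4 rad (value of joint tight_nut above 0.4 rad).
It fails at once if a bystander is lifted, carried, shoved or knocked more than 30 mm (distance of any of mug, bottle, spice_jar, salt_shaker, glass, spoon, timer, peg from where it was at the start of the episode above 0.03 m).
It also fails if it takes over 64 s, if anything falls off the work surface, if the arm or the gripper's body presses on something with over 40 N, if the wrist force passes 120 N, or if a joint passes its speed limit or range.

## Working session

There is one attempt and no reset: what is moved stays moved. The work goes in short steps, Python scripts to look and compute and a tool call to move; the robot and the scene stay as the last step left them, time stands still between calls to the robot, and variables do not carry over. Pictures are saved under pics/ and viewed, at most 10 in all, crops included, and the job is handed in when it is done.

Besides the shell and the picture viewer there is one more tool, called after ">>>" by a JSON object that holds its "name" and its "arguments", one argument or row to a line. send_rows: Moves the arm, as the interface text tells. Its arguments: {"type":"object","properties":{"motion":{"type":"string"}},"required":["motion"]}

```bash
ls; mkdir -p pics
cat > h.py <<'E'
import numpy as np, cv2
from workcell import bot, vision, workorder, boxes_of
from scipy.spatial.transform import Rotation as R
def cam(name,obs=None):
    m=vision.camera_model(name)
    if 'world_from_camera' in m: T=np.array(m['world_from_camera'])
    else:
        obs=obs or bot.get_obs(); W=np.eye(4); W[:3,:3]=R.from_quat(obs['tool_rot']).as_matrix(); W[:3,3]=obs['eef_pos']
        T=W@np.array(m['hand_eye'])
    f=210/np.tan(np.radians(m['fov_y'])/2)
    return m,T,f
def proj(c,P):
    m,T,f=c; q=(np.atleast_2d(P)-T[:3,3])@T[:3,:3]; s=q[:,:2]/q[:,2:]
    s=s*(1+m['k1']*(s**2).sum(1,keepdims=True)); return s*f+[m['cx'],m['cy']]
def ray(c,uv):
    m,T,f=c; d=(np.array(uv,float)-[m['cx'],m['cy']])/f; s=d.copy()
    for _ in range(20): s=d/(1+m['k1']*(s@s))
    return T[:3,3],T[:3,:3]@np.r_[s,1]
def atz(c,uv,z):
    o,d=ray(c,uv); return o+d*(z-o[2])/d[2]
def save(name,img): cv2.imwrite('pics/'+name+'.png',img[:,:,::-1])
E
python3 - <<'E'
from h import *
o=bot.get_obs(); print({k:np.round(v,3).tolist() for k,v in o.items()})
a=vision.camera('top');b=vision.camera('side')
ct=cam('top');cs=cam('side');print(ct,cs)
for n in ['raised_nut','tight_nut','guide','peg']:
    for c in ['top','side']: print(n,c,[(np.round(x['rect']).tolist(),round(x['conf'],2)) for x in boxes_of(c,n)[:3]])
save('top1',a);save('side1',b)
E
```

```text
pics
{'clock': 0.0, 'joint_pos': [1.251, 0.241, 0.004, 1.335, -0.0, 1.571], 'joint_vel': [0.001, -0.001, 0.002, -0.0, 0.001, 0.0], 'tau': [0.0, -37.232, 25.241, 0.017, 0.0, -0.0], 'eef_pos': [0.157, 0.474, 0.23], 'tool_rot': [0.159, 0.987, -0.001, -0.0], 'ft_force': [0.289, 0.166, -0.44], 'ft_torque': [0.036, -0.059, -0.009], 'grasp_force': 0.0, 'grip_width': 0.085}
({'fov_y': 43.20086222374661, 'cx': 272.8661652736257, 'cy': 216.00109300197025, 'k1': 0.0637980072422173, 'world_from_camera': array([[ 0.01099445, -0.99718748,  0.07413671,  0.41047722],
       [-0.99987183, -0.01010052,  0.01242202, -0.00272328],
       [-0.01163826, -0.07426379, -0.99717072,  1.70099632],
       [ 0.        ,  0.        ,  0.        ,  1.        ]])}, array([[ 0.01099445, -0.99718748,  0.07413671,  0.41047722],
       [-0.99987183, -0.01010052,  0.01242202, -0.00272328],
       [-0.01163826, -0.07426379, -0.99717072,  1.70099632],
       [ 0.        ,  0.        ,  0.        ,  1.        ]]), np.float64(530.3877950450644)) ({'fov_y': 50.29297267749769, 'cx': 282.5896936620058, 'cy': 211.27996973598718
[... 299 characters left out ...]
rray([[ 0.90087288, -0.19881981,  0.38587399,  0.01530097],
       [-0.43364284, -0.37217981,  0.82063151, -1.10228138],
       [-0.01954329, -0.90661617, -0.42150348,  0.62976885],
       [ 0.        ,  0.        ,  0.        ,  1.        ]]), np.float64(447.3567811576732))
raised_nut top [([260.0, 161.0, 9.0, 16.0], 0.2)]
raised_nut side [([241.0, 200.0, 11.0, 11.0], 0.63)]
tight_nut top [([154.0, 230.0, 41.0, 29.0], 0.5)]
tight_nut side [([262.0, 218.0, 18.0, 11.0], 0.47)]
guide top [([236.0, 223.0, 83.0, 68.0], 0.79)]
guide side [([263.0, 206.0, 88.0, 59.0], 0.57)]
peg top [([237.0, 222.0, 85.0, 68.0], 0.48)]
peg side [([237.0, 198.0, 10.0, 13.0], 0.56), ([248.0, 212.0, 13.0, 4.0], 0.4)]
```

Run:
```python
import cv2,numpy as np
a=cv2.imread('pics/top1.png')[150:310,170:330];b=cv2.imread('pics/side1.png')[150:290,180:340]
a=cv2.resize(a,None,fx=2.5,fy=2.5,interpolation=3);b=cv2.resize(b,None,fx=2.5,fy=2.5,interpolation=3)
cv2.imwrite('pics/c1.png',np.hstack([a,cv2.copyMakeBorder(b,0,a.shape[0]-b.shape[0],0,0,0)]))
```

```text
(no output)
```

View pics/c1.png

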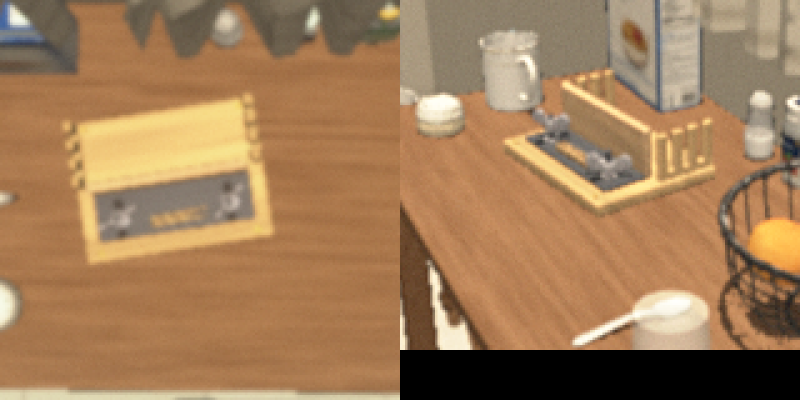

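View pics/top1.png

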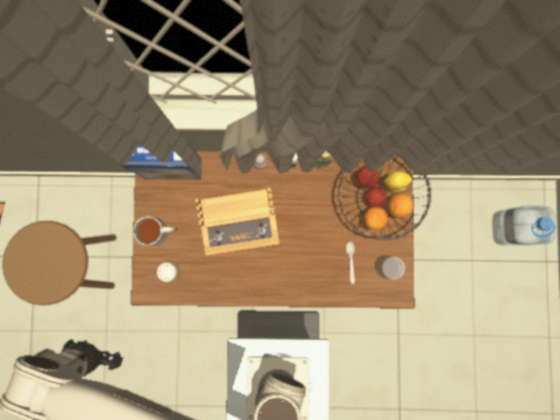

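The top view shows the guide, yawed slightly, with nuts at about pixels (218,237) and (262,230) and the peg between them. I still can't tell which nut is raised, so I'll go closer with the wrist camera.

Run:
```python
from h import *
c=cam('top');s=cam('side')
for n,uv,z in [('nutL',(218,237),.045),('nutR',(262,230),.045),('bl',(205.5,255),.018),('br',(279,244),.018),('tl',(201,199),.08),('tr',(270,189),.08)]:
    print(n,atz(c,uv,z).round(3))
print(vision.camera_model('wrist'))
o=bot.get_obs();print(R.from_quat(o['tool_rot']).as_matrix().round(3))
```

```text
nutL [0.466 0.189 0.045]
nutR [0.489 0.051 0.045]
bl [0.41  0.23  0.018]
br [ 0.447 -0.002  0.018]
tl [0.581 0.239 0.08 ]
tr [0.614 0.027 0.08 ]
{'fov_y': 71.1977588128228, 'cx': 279.52749327690566, 'cy': 202.14528999083575, 'k1': -0.054363695382240125, 'hand_eye': array([[-1.09609107e-03, -9.44701442e-01, -3.27929847e-01,
         8.54195435e-02],
       [ 9.99999384e-01, -9.78633682e-04, -5.23202582e-04,
         1.72554375e-04],
       [ 1.73347040e-04, -3.27930218e-01,  9.44701933e-01,
        -1.42284546e-01],
       [ 0.00000000e+00,  0.00000000e+00,  0.00000000e+00,
         1.00000000e+00]])}
[[-0.949  0.314 -0.   ]
 [ 0.314  0.949 -0.   ]
 [ 0.    -0.    -1.   ]]
```

>>> {"name": "send_rows", "arguments": {
  "motion": "1 -17 -13 -1 -0.15; 1 -17 -13 -2 -0.3; 1 -17 -13 -2 -0.4; 1 -17 -13 -2 -0.48; 1 -17 -13 -2 -0.48"
}}

```text
clock: 1.0
eef_pos: [0.2789, 0.2952, 0.252]
tool_rot: [-0.079, 0.997, -0.0, 0.001]
ft_force: [-0.7, 0.0, -0.4]
grip_width: 0.0122
grasp_force: 0.0
```

>>> {"name": "send_rows", "arguments": {
  "motion": "1 -3 -5 0 0; 1 -5 -10 0 0; 1 -8 -15 0 0; 1 -9.2 -19.2 0 0; 1 -9.2 -19.2 0 0"
}}

```text
clock: 1.5
eef_pos: [0.401, 0.1193, 0.2514]
tool_rot: [-0.077, 0.997, -0.001, 0.001]
ft_force: [-0.1, 0.8, -0.3]
grip_width: 0.0002
grasp_force: 0.0
```

Run:
```python
from h import *
o=bot.get_obs(); a=vision.camera('wrist'); save('w1',a); np.save('w1.npy',np.r_[o['eef_pos'],o['tool_rot']])
print(o['eef_pos'],o['tool_rot'],o['grip_width'],o['clock'])
for n in ['raised_nut','tight_nut','peg']: print(n,[(np.round(x['rect']).tolist(),round(x['conf'],2)) for x in boxes_of('wrist',n)[:3]])
```

```text
[0.40100643 0.11926155 0.25143183] [-7.70275472e-02  9.97028654e-01 -5.65355100e-04  5.48327376e-04] 0.0002294829002654902 1.5
raised_nut [([329.0, 236.0, 45.0, 22.0], 0.92), ([26.0, 123.0, 22.0, 102.0], 0.48)]
tight_nut [([221.0, 232.0, 32.0, 30.0], 0.69)]
peg [([272.0, 222.0, 52.0, 18.0], 0.65)]
```

View pics/w1.png

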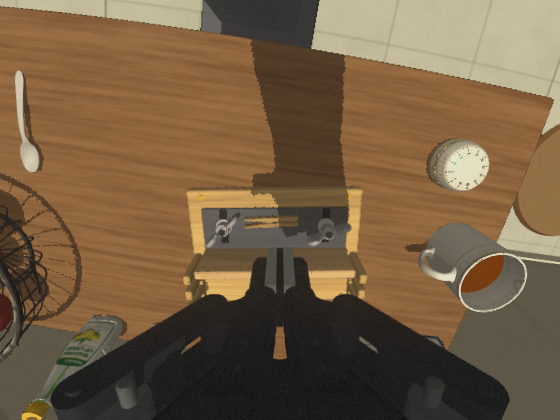

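The guide is seen upside down from the wrist: nuts at (222,229) (right, −y) and (328,232) (left, +y), with the peg between them and the fence below. I'll zoom in on both nuts.

Run:
```python
from h import *
a=cv2.imread('pics/w1.png')[180:270,180:370]
cv2.imwrite('pics/w1c.png',cv2.resize(a,None,fx=4.2,fy=4.2,interpolation=cv2.INTER_CUBIC))
```

```text
(no output)
```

View pics/w1c.png

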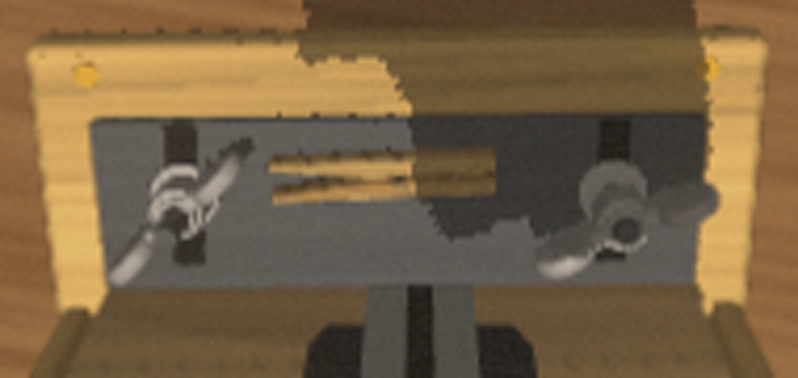

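Run:
```python
from h import *
p=np.load('w1.npy'); c=cam('wrist',dict(eef_pos=p[:3],tool_rot=p[3:]))
g=lambda u,v:(180+u/4.2-.5,180+v/4.2-.5)
B={}
for n,uv,z in [('Rbolt',(177,222),.058),('Lbolt',(628,230),.058),('cL',(768,45),.018),('cR',(30,45),.018),('Lwash',(613,188),.026),('Rwash',(172,190),.026),
 ('LwA',(715,200),.062),('LwB',(548,268),.062),('RwA',(248,148),.052),('RwB',(118,278),.052),('tip',(420,290),.251-.0)]:
    B[n]=atz(c,g(*uv),z); print(n,B[n].round(4))
d=B['Lbolt']-B['Rbolt'];print(np.hypot(*d[:2]),np.arctan2(-d[0],d[1]))
d=B['cL']-B['cR'];print(np.hypot(*d[:2]),np.arctan2(-d[0],d[1]))
w=(B['LwA']-B['LwB']);print(np.hypot(*w[:2]),np.arctan2(w[1],w[0]),(B['LwA']+B['LwB'])/2)
w=(B['RwA']-B['RwB']);print(np.hypot(*w[:2]),np.arctan2(w[1],w[0]),(B['RwA']+B['RwB'])/2)
```

```text
Rbolt [0.4831 0.0582 0.058 ]
Lbolt [0.4649 0.1924 0.058 ]
cL [0.4121 0.2335 0.018 ]
cR [4.482e-01 2.000e-04 1.800e-02]
Lwash [0.4651 0.1926 0.026 ]
Rwash [0.4878 0.051  0.026 ]
LwA [0.4497 0.2148 0.062 ]
LwB [0.4791 0.1703 0.062 ]
RwA [0.4585 0.0763 0.052 ]
RwB [0.5081 0.0408 0.052 ]
tip [0.3921 0.1183 0.251 ]
0.13545747726387913 0.13448581228098233
0.2361202779118642 0.15349153053158707
0.05337025273435344 2.153757464104724 [0.46443358 0.19255038 0.062     ]
0.060975589914641797 2.5200386176776246 [0.48330817 0.05850539 0.052     ]
```

The washer shows clear of the hub under the image-right nut, so the left nut (+y) is the raised one. Its axis is at about (0.465, 0.1925), with wings about 115° from the guide's x axis. I'm moving to the robot side of it.

>>> {"name": "send_rows", "arguments": {
  "motion": "1 -2.5 3 2 0; 1 -4.6 6.2 5 0; 1 -4.6 6.2 10 0; 1 -4.6 6.2 15 0; 1 -4.6 6.2 15 0"
}}

```text
clock: 2.2
eef_pos: [0.4279, 0.1907, 0.0951]
tool_rot: [-0.082, 0.997, -0.002, -0.007]
ft_force: [-1.8, -0.8, 0.5]
grip_width: -0.0001
grasp_force: 0.0
```

```bash
cat >> h.py <<'E'
A=np.array([.465,.1925]); yaw=.154
G=np.array([[np.cos(yaw),-np.sin(yaw)],[np.sin(yaw),np.cos(yaw)]])
def rel(o): return ((np.array(o['eef_pos'][:2])-A)@G*1000).round(1)
E
python3 - <<'E'
from h import *
o=bot.get_obs(); print(rel(o),o['eef_pos'],o['ft_force']); a=vision.camera('wrist')
c=cam('wrist',o); save('w2',cv2.resize(a,None,fx=1.4,fy=1.4))
def P(x,y,z): return np.r_[A+G@np.array([x,y])/1000,z]
print(proj(c,[P(0,0,.058),P(0,0,.026),P(-34,0,.024),P(30*np.cos(2),30*np.sin(2),.062)])*1.4)
E
```

```text
[-37.    3.9] [0.42787067 0.19069477 0.09514946] [-1.82038927 -0.83022313  0.4599837 ]
[[382.53618025 394.98835064]
 [383.85134923 363.80977047]
 [384.09950826 308.51044138]
 [437.77752819 378.35420498]]
```

View pics/w2.png

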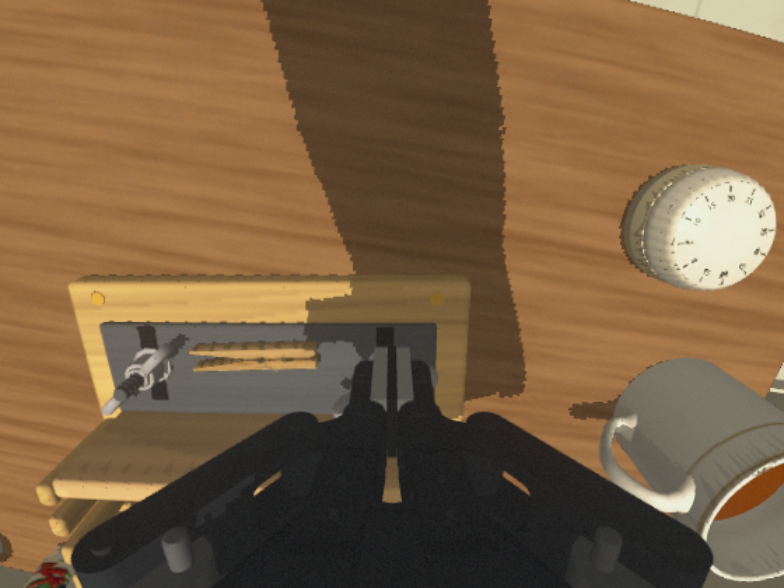

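The fingertips hide the raised nut around (383,390), right where my estimate projects it. The tight nut and the peg are clear to the left. I'll let the arm settle and then descend.

>>> {"name": "send_rows", "arguments": {
  "motion": "1 0 0 1 0; 1 0 0 3 0; 1 0 0 3 0; 1 0 0 3 0"
}}

```text
clock: 2.65
eef_pos: [0.436, 0.1921, 0.0733]
tool_rot: [-0.08, 0.997, 0.001, 0.002]
ft_force: [0.5, -0.2, 0.2]
grip_width: 0.0001
grasp_force: 0.0
```

Run:
```python
from h import *
o=bot.get_obs(); print(rel(o),o['eef_pos'],o['ft_force'],o['tool_rot'])
```

```text
[-28.7   4.1] [0.43597975 0.19214324 0.07329597] [ 0.54867747 -0.16867213  0.18191992] [-8.00375337e-02  9.96790503e-01  5.60736435e-04  1.54038789e-03]
```

>>> {"name": "send_rows", "arguments": {
  "motion": "1 0 0 1.5 0; 1 0 0 2.7 0; 1 0 0 2.7 0; 1 -0.5 0.9 2.7 0; 1 -0.9 1.4 2.7 0"
}}

```text
clock: 3.15
eef_pos: [0.4429, 0.208, 0.0459]
tool_rot: [-0.08, 0.997, 0.001, 0.001]
ft_force: [-0.7, -0.6, -0.2]
grip_width: -0.0001
grasp_force: 0.4
```

Run:
```python
from h import *
o=bot.get_obs(); print(rel(o),o['eef_pos'],o['ft_force'],o['ft_torque'])
```

```text
[-19.5  18.7] [0.44290095 0.20798623 0.04586952] [-0.74046719 -0.60800212 -0.21164346] [-0.16649219  0.07478963  0.01100553]
```

>>> {"name": "send_rows", "arguments": {
  "motion": "1 -0.4 0.4 0 0; 1 -1.5 0.85 0 0; 1 -2.2 0.9 0 0; 1 -2.7 0.8 0 0; 1 -2.7 0.8 0 0"
}}

```text
clock: 3.65
eef_pos: [0.4674, 0.2192, 0.0443]
tool_rot: [-0.08, 0.997, 0.0, 0.0]
ft_force: [1.1, 0.4, -0.1]
grip_width: -0.0001
grasp_force: 0.2
```

Run:
```python
from h import *
o=bot.get_obs(); print(rel(o),o['eef_pos'],o['ft_force'],o['ft_torque'])
```

```text
[ 6.5 26. ] [0.46741875 0.21919207 0.0443245 ] [ 1.05974677  0.38832909 -0.130522  ] [0.14683387 0.03556288 0.03346739]
```

>>> {"name": "send_rows", "arguments": {
  "motion": "1 0.2 0.1 1e-9 0; 1 0.2 0 -4 0; 1 1 -4 -4.5 0; 1 1 -8.5 -4.5 0; 1 1 -8.5 -4.5 0"
}}

```text
clock: 4.15
eef_pos: [0.4708, 0.1294, 0.09]
tool_rot: [-0.077, 0.997, -0.001, 0.001]
ft_force: [0.4, 0.2, -0.4]
grip_width: 0.0001
grasp_force: 0.0
```

Run:
```python
from h import *
o=bot.get_obs(); print(rel(o),o['eef_pos'],o['ft_force']); a=vision.camera('wrist'); c=cam('wrist',o)
P=lambda x,y,z: np.r_[A+G@np.array([x,y])/1000,z]
q=proj(c,P(0,0,.05))[0]; print(q)
u,v=int(q[0]),int(q[1]); x0,y0=max(0,u-60),max(0,v-50)
save('w3',cv2.resize(a[y0:y0+100,x0:x0+120],None,fx=6,fy=6,interpolation=cv2.INTER_CUBIC)); print(x0,y0)
```

```text
[ -4.  -63.3] [0.47075434 0.12938304 0.09001761] [ 0.38556636  0.23452311 -0.37861651]
[370.66546291 237.61582102]
310 187
```

View pics/w3.png

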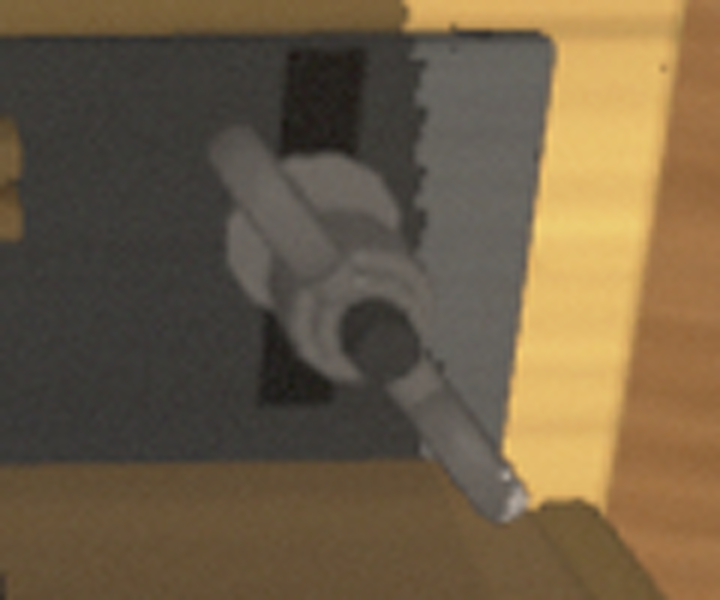

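The raised nut shows clearly: bolt end at crop (380,338), washer centre near (315,228), and wing tips at (230,140) and (510,505). The first stroke turned it.

Run:
```python
from h import *
c=cam('wrist'); g=lambda u,v:(310+u/6-.5,187+v/6-.5)
r=lambda p:((p[:2]-A)@G*1000).round(1)
b=atz(c,g(380,338),.058);w=atz(c,g(315,228),.026);e1=atz(c,g(230,140),.061);e2=atz(c,g(510,505),.061);pe=atz(c,g(20,180),.036)
for p in (b,w,e1,e2,(e1+e2)/2,pe): print(p.round(4),r(p))
d=(r(e2)-r(e1));print(np.hypot(*d),np.degrees(np.arctan2(d[1],d[0])))
```

```text
[0.4647 0.1935 0.058 ] [-0.1  1.1]
[0.4652 0.1949 0.026 ] [0.6 2.3]
[0.4434 0.1706 0.061 ] [-24.7 -18.3]
[0.4817 0.2126 0.061 ] [19.6 17.3]
[0.4626 0.1916 0.061 ] [-2.5 -0.5]
[0.4607 0.1544 0.036 ] [-10.1 -37. ]
56.8317692844416 38.7857674455384
```

>>> {"name": "send_rows", "arguments": {
  "motion": "1 -1 3.3 0 0; 1 -1 3.3 0 0; 1 -1 3.3 2.5 0; 1 -1 3.3 4.7 0; 1 -1 3.3 4.7 0"
}}

```text
clock: 4.7
eef_pos: [0.472, 0.1674, 0.0396]
tool_rot: [-0.081, 0.997, -0.001, -0.003]
ft_force: [-0.4, -0.2, 0.6]
grip_width: 0.0004
grasp_force: 0.0
```

Run:
```python
from h import *
o=bot.get_obs(); print(rel(o),o['eef_pos'],o['ft_force'],o['ft_torque'])
```

```text
[  3.  -25.9] [0.47196142 0.16740943 0.03956275] [-0.3581441  -0.15301743  0.64719593] [-0.02464079  0.07451792  0.00162812]
```

>>> {"name": "send_rows", "arguments": {
  "motion": "1 0.9 0 -0.2 0; 1 1.7 0.1 -0.2 0; 1 2.6 0.7 -0.2 0; 1 3.25 1.7 -0.2 0; 1 3.4 2.6 -0.2 0"
}}

```text
clock: 5.2
eef_pos: [0.4359, 0.1883, 0.0448]
tool_rot: [-0.08, 0.997, 0.0, -0.0]
ft_force: [-0.6, -0.9, 0.3]
grip_width: -0.0003
grasp_force: 0.4
```

Run:
```python
from h import *
o=bot.get_obs(); print(rel(o),o['eef_pos'],o['ft_force'],o['ft_torque'])
```

```text
[-29.3   0.3] [0.43594888 0.18832117 0.04481767] [-0.5774708  -0.89495607  0.30207668] [-0.2147322   0.03645093  0.00755275]
```

>>> {"name": "send_rows", "arguments": {
  "motion": "1 -0.1 0.95 0.1 0; 1 -0.75 1.95 0.2 0; 1 -1.75 2.6 0.3 0; 1 -2.7 2.7 0.3 0; 1 -3.4 2.6 0.3 0"
}}

```text
clock: 5.7
eef_pos: [0.4673, 0.2196, 0.0408]
tool_rot: [-0.08, 0.997, 0.0, -0.001]
ft_force: [-1.4, 0.1, 0.6]
grip_width: -0.0002
grasp_force: 0.8
```

Run:
```python
from h import *
o=bot.get_obs(); print(rel(o),o['eef_pos'],o['ft_force'],o['ft_torque'])
```

```text
[ 6.5 26.4] [0.46734206 0.21962059 0.04082735] [-1.43241145  0.08770069  0.57627315] [-0.02391354  0.38469391 -0.06035544]
```

>>> {"name": "send_rows", "arguments": {
  "motion": "1 0.3 0.1 0 0; 1 0.3 0 -3.5 0; 1 0 -2.5 -4 0; 1 0 -5.2 -4 0; 1 0 -5.2 -4 0"
}}

```text
clock: 6.2
eef_pos: [0.4758, 0.1651, 0.0819]
tool_rot: [-0.078, 0.997, -0.0, 0.001]
ft_force: [0.0, -0.0, -0.7]
grip_width: -0.0001
grasp_force: 0.0
```

>>> {"name": "send_rows", "arguments": {
  "motion": "1 0 0 0 0; 1 0 0 2 0; 1 0 0 3.8 0; 1 0 0 3.8 0; 1 0.5 0 3.8 0"
}}

```text
clock: 6.7
eef_pos: [0.4702, 0.1674, 0.0433]
tool_rot: [-0.08, 0.997, 0.0, -0.0]
ft_force: [0.1, 0.4, 1.0]
grip_width: -0.0002
grasp_force: 0.0
```

Run:
```python
from h import *
o=bot.get_obs(); print(rel(o),o['eef_pos'],o['ft_force'],o['ft_torque'])
```

```text
[  1.3 -25.6] [0.47019167 0.16737515 0.04327367] [0.14091933 0.42540696 0.96464866] [ 0.0023467  -0.00228001 -0.03147362]
```

>>> {"name": "send_rows", "arguments": {
  "motion": "1 1.2 0.1 0.1 0; 1 2.1 0.7 0.2 0; 1 2.7 1.7 0.2 0; 1 2.9 2.6 0.2 0; 1 2.8 3.4 0.2 0"
}}

```text
clock: 7.2
eef_pos: [0.4363, 0.1969, 0.0416]
tool_rot: [-0.08, 0.997, 0.0, -0.0]
ft_force: [0.9, -1.3, -0.3]
grip_width: -0.0
grasp_force: 0.5
```

Run:
```python
from h import *
o=bot.get_obs(); print(rel(o),o['eef_pos'],o['ft_force'],o['ft_torque'])
```

```text
[-27.7   8.7] [0.43630013 0.19689747 0.04159586] [ 0.92981694 -1.31312557 -0.30293584] [-0.19678175  0.03944203 -0.03573614]
```

>>> {"name": "send_rows", "arguments": {
  "motion": "1 -0.1 0.4 0.1 0; 1 -0.35 0.8 0.1 0; 1 -0.65 1.15 0.1 0; 1 -1.15 1.5 0.1 0; 1 -1.65 1.8 0.1 0"
}}

```text
clock: 7.7
eef_pos: [0.4507, 0.2166, 0.0401]
tool_rot: [-0.08, 0.997, -0.0, -0.0]
ft_force: [-1.0, -1.3, -0.3]
grip_width: -0.0002
grasp_force: 0.6
```

Run:
```python
from h import *
o=bot.get_obs(); print(rel(o),o['eef_pos'],o['ft_force'],o['ft_torque'])
```

```text
[-10.4  26. ] [0.45071365 0.21656121 0.04013143] [-1.04471373 -1.29730888 -0.34280921] [-0.18844489  0.21755517 -0.08093057]
```

>>> {"name": "send_rows", "arguments": {
  "motion": "1 -0.4 0.1 0 0; 1 -0.8 0.1 0 0; 1 -1.2 0.1 0 0; 1 -1.6 0 0 0; 1 -1.65 0 0 0"
}}

```text
clock: 8.2
eef_pos: [0.4672, 0.219, 0.0403]
tool_rot: [-0.08, 0.997, 0.0, 0.0]
ft_force: [-1.2, -0.6, -0.1]
grip_width: -0.0004
grasp_force: 0.5
```

Run:
```python
from h import *
o=bot.get_obs(); print(rel(o),o['eef_pos'],o['ft_force'],o['ft_torque'])
```

```text
[ 6.2 25.8] [0.46721233 0.21898658 0.04028405] [-1.24165126 -0.60994762 -0.13538706] [ 0.0533713   0.26411602 -0.00699962]
```

Same cycle again. The nut should be nearly home, so the next stroke is slow and I'll watch the force.

>>> {"name": "send_rows", "arguments": {
  "motion": "1 0.3 0.1 0 0; 1 0.3 0 -3.5 0; 1 0 -2.5 -4 0; 1 0 -5.2 -4 0; 1 0 -5.2 -4 0"
}}

```text
clock: 8.7
eef_pos: [0.4757, 0.1655, 0.0811]
tool_rot: [-0.078, 0.997, -0.0, 0.001]
ft_force: [-1.1, 0.5, -0.4]
grip_width: 0.0001
grasp_force: 0.0
```

>>> {"name": "send_rows", "arguments": {
  "motion": "1 0 0 0 0; 1 0 0 2 0; 1 0 0 3.8 0; 1 0 0 3.8 0; 1 0.5 0 3.8 0"
}}

```text
clock: 9.2
eef_pos: [0.4702, 0.1675, 0.0423]
tool_rot: [-0.08, 0.997, 0.0, 0.0]
ft_force: [-0.4, 0.0, 1.2]
grip_width: 0.0
grasp_force: 0.0
```

>>> {"name": "send_rows", "arguments": {
  "motion": "1 0.3 0 0.1 0; 1 0.6 0 0.2 0; 1 0.9 0 0.2 0; 1 1.2 0.1 0.2 0; 1 1.4 0.2 0.2 0"
}}

```text
clock: 9.7
eef_pos: [0.4556, 0.1665, 0.0405]
tool_rot: [-0.08, 0.997, -0.0, 0.0]
ft_force: [0.8, -0.3, 0.3]
grip_width: 0.0
grasp_force: 0.4
```

Run:
```python
from h import *
o=bot.get_obs(); print(rel(o),o['eef_pos'],o['ft_force'],o['ft_torque'])
```

```text
[-13.3 -24.3] [0.45559817 0.16646003 0.04054752] [ 0.75280362 -0.30140785  0.3393191 ] [-0.09411179 -0.12429791  0.01388554]
```

>>> {"name": "send_rows", "arguments": {
  "motion": "1 0.4 0.25 0 0; 1 0.7 0.5 0 0; 1 0.9 0.75 0 0; 1 1.1 1 0 0; 1 1.2 1.2 0 0"
}}

```text
clock: 10.2
eef_pos: [0.4418, 0.1766, 0.0402]
tool_rot: [-0.08, 0.997, -0.0, -0.0]
ft_force: [0.2, -0.8, 0.1]
grip_width: -0.0001
grasp_force: 0.4
```

Run:
```python
from h import *
o=bot.get_obs(); print(rel(o),o['eef_pos'],o['ft_force'],o['ft_torque'])
```

```text
[-25.4 -12.1] [0.44177647 0.17661999 0.04020926] [ 0.17900314 -0.84976834  0.11726681] [-0.19167772 -0.14766102  0.02888555]
```

>>> {"name": "send_rows", "arguments": {
  "motion": "1 0.1 0.25 0 0; 1 0.15 0.45 0 0; 1 0.2 0.6 0 0; 1 0.25 0.8 0 0; 1 0.25 0.9 0 0"
}}

```text
clock: 10.7
eef_pos: [0.4401, 0.1798, 0.0402]
tool_rot: [-0.078, 0.997, -0.006, 0.002]
ft_force: [7.3, -18.1, 0.2]
grip_width: 0.0
grasp_force: 7.6
```

Run:
```python
from h import *
o=bot.get_obs(); print(rel(o),o['eef_pos'],o['ft_force'],o['ft_torque'])
```

```text
[-26.6  -8.7] [0.44009722 0.17983262 0.04024055] [  7.34120248 -18.07566116   0.15229207] [-3.68479868 -1.34685004 -0.10473221]
```

The force rose to about 19 N while the commanded pose ran ahead, so this is the firm stop. I'll back off, lift and check from near.

>>> {"name": "send_rows", "arguments": {
  "motion": "1 0.1 -0.7 0 0; 1 0.3 -1.2 0 0; 1 0.3 -1.2 -3 0; 1 0.3 -2.5 -5 0; 1 0 -6 -5 0"
}}

```text
clock: 11.2
eef_pos: [0.4496, 0.1282, 0.0931]
tool_rot: [-0.082, 0.997, 0.002, 0.003]
ft_force: [1.0, -0.5, 0.4]
grip_width: -0.0004
grasp_force: 0.0
```

>>> {"name": "send_rows", "arguments": {
  "motion": "1 -1.2 0 -0.5 0; 1 -2.4 0 -0.5 0; 1 -2.4 0 -0.5 0"
}}

```text
clock: 11.5
eef_pos: [0.4727, 0.1301, 0.0956]
tool_rot: [-0.08, 0.997, 0.001, 0.001]
ft_force: [-1.3, -0.0, 0.0]
grip_width: -0.0001
grasp_force: 0.0
```

Run:
```python
from h import *
o=bot.get_obs(); print(rel(o),o['eef_pos'],o['ft_force']); a=vision.camera('wrist'); c=cam('wrist',o)
P=lambda x,y,z: np.r_[A+G@np.array([x,y])/1000,z]
q=proj(c,P(0,-60,.05))[0]; u,v=int(q[0]),int(q[1]); x0,y0=max(0,min(u-110,360)),max(0,min(v-75,270))
save('w4',cv2.resize(a[y0:y0+150,x0:x0+200],None,fx=4,fy=4,interpolation=cv2.INTER_CUBIC)); print(x0,y0)
for z in (.026,.036):
  print(z,(proj(c,[P(0,1,z),P(0,1,z+.014),P(0,1,.058)])-[x0,y0])*4)
```

```text
[ -1.9 -62.8] [0.47272461 0.13013738 0.09560143] [-1.2800417  -0.03121369  0.00766161]
172 156
0.026 [[753.29567889 251.26152995]
 [772.93750648 280.25630266]
 [801.91147983 323.10270796]]
0.036 [[767.09057961 271.62090963]
 [788.46342494 303.2045533 ]
 [801.91147983 323.10270796]]
```

View pics/w4.png

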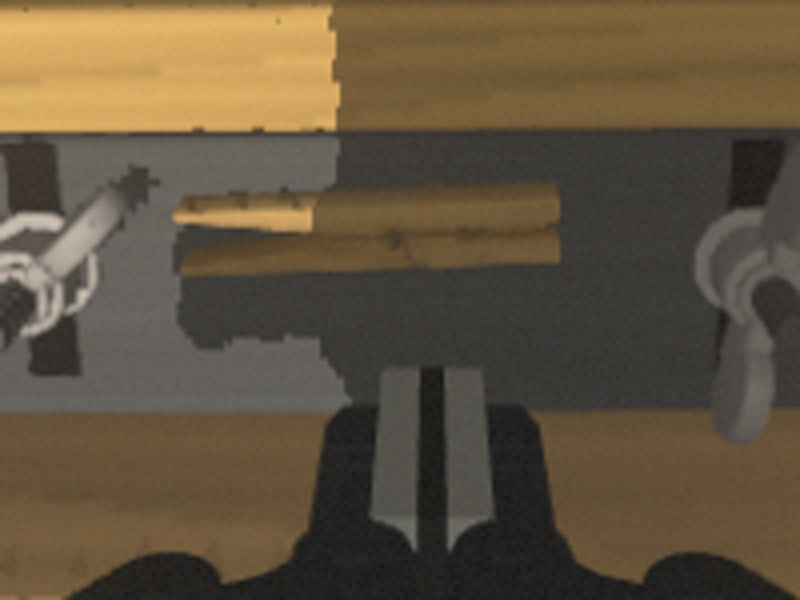

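The peg and the tight nut are undisturbed. The raised nut at (770,270) now sits concentric on its washer like the tight one. One wider crop to confirm.

Run:
```python
from h import *
a=vision.camera('wrist'); o=bot.get_obs(); c=cam('wrist',o)
save('w5',np.hstack([cv2.resize(a[185:285,x:x+65],None,fx=6,fy=6,interpolation=cv2.INTER_CUBIC) for x in (150,340)]))
```

```text
(no output)
```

View pics/w5.png

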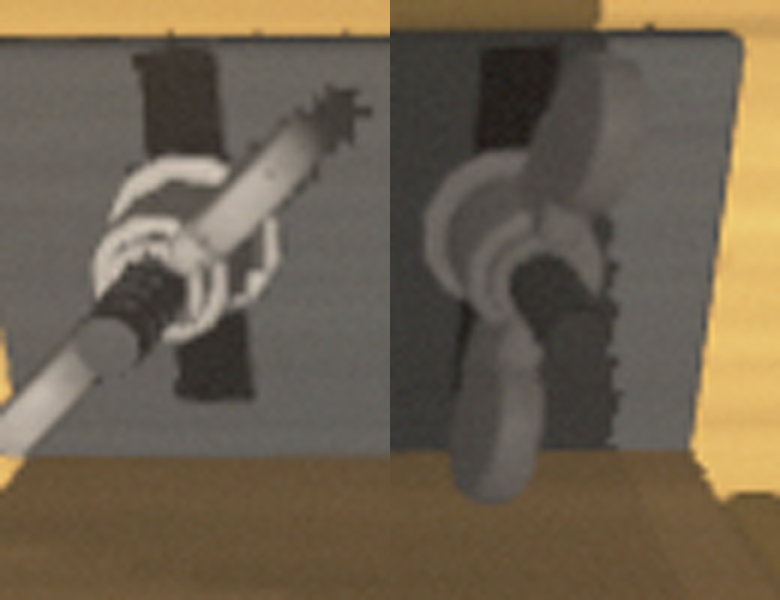

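Both nuts now sit alike on their washers, with the same hub-to-washer offset and the same length of bolt exposed. The arm is clear of everything, so I'm handing in.

```bash
python3 -c "
from h import *
print(workorder.job_done())"
```

```text
the job is handed in; nothing more can be done
None
```

I screwed the raised (left) nut home in four clockwise strokes, until it stopped firmly at about 19 N. In the final close view it sits on its washer like the tight nut; that nut and the peg look undisturbed, the arm was clear of everything, and I handed the job in at about 11.6 s without seeing a verdict.

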